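# Tip two crates and send the stamped one to the dispatch bar

## Robot

A 6-joint arm with a two-finger parallel gripper is mounted at the origin on a cart in front of the work surface, level with it; the furniture and walls round the work are solid. World frame = base frame: x ahead of the robot, y to its left, z up, the work surface at z = 0. Lengths are in m, angles in rad, forces in N, time in s.
With the tool pointing down it reaches from about 0.3 to 0.875 m from the base axis. Payload 6.4 kg.
Tool frame: the origin (TCP) lies between the finger pads; the fingertips stand 19 mm ahead of it and the grasp point (between the pads) is the TCP (ctrl.tips_ahead is the z of the fingertips in the tool frame, in m); z points along the fingers, y is the line along which they close (so a half turn about z gives the same grasp; the last joint's range is limited). The gripper opens to 85 mm and grips with 20 to 120 N. Pads are 22 mm wide; open, the fingers measure 114 mm over their backs; the gripper's body (76 mm by 85 mm) begins 54 mm behind the grasp point. The pads swing forward as they close: fully open they stand 13 mm farther back than shut.
Start: joints at [-1.361, 0.181, 1.607, -0, 1.354, -0.206], TCP at [0.232, -0.526, 0.25] pointing down, gripper open.
Joint ranges: [-2.99, 2.99], [-0.89, 2.07], [0.3, 2.58], [-1.14, 4.28], [0, 2.63], [-3.12, 3.12]. Speed limits (rad/s): [2.57, 2.57, 3.01, 3.14, 3.14, 3.14].

## Interface

Orientations are given as a unit quaternion [w, x, y, z].
In Python, from bench import readout, vision, ctrl gives the robot as it stands.
- The arm moves only by the tool play_rows, never from a script. Its arguments are lists of equal length, an entry for each row: "xyz": the shift along the tool's x, y, z in mm, a list of three; "rot": the turn, a rotation vector about the tool's x, y, z in rad, a list of three; "grip": the opening, from 0 (shut) to 1 (fully open). In form: {"xyz": [[x, y, z], ...], "rot": [[rx, ry, rz], ...], "grip": [grip, ...]}. A call has exactly 10 rows; each row is the pose to reach, as a shift and turn from the pose commanded when the call began, along the tool's axes at that moment; what a row does not reach only later rows make up. A row lasts 1/8 s, in which the tool goes at most 62.5 mm and 10.7 degrees, less where a joint would pass 70% of its speed; a pose out of reach is approached as far as the arm can. A call with a gripper value outside its range is refused whole. The fingers move at their own pace and stop on an object; the grip force is fixed at half the most. Time passes only in rows, so rows that repeat a pose let the fingers close, or fill a call up. It gives the time, the measured TCP pose, the force, the opening and the grip force at its end, in the units of the state.
- readout.get_obs(): the state, without advancing time (a new reading comes with each control period).
- vision.camera(name): name is "scene" or "top" or "wrist"; returns a dict with "color" (400x640x3 uint8, red, green, blue), "depth" (400x640 float32, m along the optical axis (not along the pixel's ray), 0 where there is no reading), "camera_matrix" (3x3 intrinsics, pixels), "extrinsics" (4x4, takes a point from camera to world coordinates); the wrist camera has in their place "hand_eye" (4x4, takes a point from camera to tool coordinates, whose origin is the TCP and whose axes are the flange's). Camera axes: x right, y down, z forward; pixel columns grow to the right and rows downward; lengths in m; the calibration is good to about 2 mm. A picture is of the moment at which its call begins: read the wrist's pose just before it.
- ctrl.hand_in(): hands the job in; it is judged then, once.
The state is a dict: "time_s": time; "q": joint angles; "dq": joint speeds; "joint_efforts": joint torques, N m; "eef_pos": TCP position; "eef_rot": TCP orientation; "wrist_force": force on the tool from outside, world axes, zero at the start; "torque": the same for the moment, N m; "opening": opening from 0.0 (shut) to 1.0 (fully open); "grasp_force": force on a finger pad.
Only numpy, scipy, OpenCV 4.12 (cv2) and the standard library are available. Lean on these libraries where they do the work, as an engineer would, in place of code of your own. Each camera call takes 0.05 s, during which the arm holds its last target. There are 200 camera calls.

## Task

Two look-alike small wooden crates stand in front of the dispatch line, a yellow stop bar on the desk; one of them has a red stamp on its underside. With the fingers, tip each crate over forwards, towards the bar, so that it lies with its underside facing you; then push the stamped one, still lying down, along the desk until its front end is gently up against the bar, and leave the other where it fell and draw the hand back clear. Only tip and push: do not lift or carry either crate, and do not disturb the bottle, the blue pigment jar or the tape measure.

Things in the scene. Friction and masses are not known exactly. Their poses are not given: they have to be found in the camera images.
- stop_bar: dispatch line: a yellow stop bar with black ends fixed rigidly on the desk, 20 mm wide (its x), 236 mm long (its y), 20 mm high. Origin: centre of its underside; its x points forwards, from the crates to the bar and beyond, its y along the bar, z up; its face towards the crates is at x = -10 mm
- crate_a: closed plywood crate with pale edge battens, 52 mm (its x) x 56 mm (y) x 90 mm tall (z), about 0.2 kg, loose, looking just like the other. Starts upright, x roughly towards the bar. Origin: centre of its underside. Pushed forwards near the top of its near face it tips about its far bottom edge without sliding and falls over by itself past about 30 degrees
- crate_b: closed plywood crate with pale edge battens, 52 mm (its x) x 56 mm (y) x 90 mm tall (z), about 0.2 kg, loose, looking just like the other. Starts upright, x roughly towards the bar. Origin: centre of its underside. Tips like crate_a. Tipped, either lies 90 mm long, 56 wide, 52 high, underside towards the robot; pushed low there it slides
- crate_a_mid (a point): centre of crate_a's volume, 45 mm above its underside along its z
- crate_b_mid (a point): centre of crate_b's volume, 45 mm above its underside along its z
- crate_a_toe (a point): middle of crate_a's far bottom edge (26 mm along its x from its origin), the edge it tips about; it stays down on the desk unless the crate is lifted or tipped another way
- crate_b_toe (a point): the same edge point of crate_b
- stamp (a point): centre of the red stamp (a 35 mm red ring round a red bar), on the underside of one of the two crates (within 4 mm of that crate's origin); the other crate's underside is plain
- bottle_white: white bottle with a blue cap, 42 mm across, 91 mm tall, standing beyond the bar; origin: centre of its underside; bystander
- pigment_blue: blue pigment jar with a black cap, 39 mm across, 54 mm tall, standing beyond the bar; origin: centre of its underside; bystander
- tape_measure: yellow tape measure, 59 x 73 x 26 mm, lying on the near left of the crates; origin: centre of its underside; bystander

How it is judged:
By the outcome, as a careful person would: the job done as asked, in the order asked, and still so for the second after the job is handed in, with the robot touching nothing.
It also fails if it takes over 58 s, if anything falls off the work surface, if the arm or the gripper's body presses on something with over 40 N, if the wrist force passes 120 N, or if a joint passes its speed limit or range.

## Working session

There is one attempt and no reset: what is moved stays moved. The work goes in short steps, Python scripts to look and compute and a tool call to move; the robot and the scene stay as the last step left them, time stands still between calls to the robot, and variables do not carry over. Pictures are saved under pics/ and viewed, at most 10 in all, crops included, and the job is handed in when it is done.

Besides the shell and the picture viewer there is one more tool, called after "Call:" as name(argument=value, ...) on one line, values as JSON. play_rows: Moves the arm, as the interface text tells. Its arguments: {"type":"object","properties":{"xyz":{"type":"array","items":{"type":"array","items":{"type":"number"}}},"rot":{"type":"array","items":{"type":"array","items":{"type":"number"}}},"grip":{"type":"array","items":{"type":"number"}}},"required":["xyz","rot","grip"]}

```bash
mkdir -p pics; ls; python3 - <<'E'
from bench import readout, vision, ctrl
import cv2,numpy as np
o=readout.get_obs();print(o)
ims=[]
for n in("scene","top"):
    c=vision.camera(n);np.savez(f"{n}0.npz",**{k:v for k,v in c.items()if k in("color","depth","camera_matrix","extrinsics")})
    cv2.imwrite(f"pics/{n}0.png",c["color"][...,::-1])
E
```

```text
pics
{'time_s': 0.0, 'q': array([-1.36130427e+00,  1.81547605e-01,  1.60799903e+00,  2.36758741e-05,
        1.35375841e+00, -2.06317277e-01]), 'dq': array([ 0.00045779,  0.0021469 , -0.00078426, -0.00111645, -0.00025998,
        0.000514  ]), 'joint_efforts': array([ 1.43520207e-03, -4.44876873e+01, -3.51332402e+01, -2.28213794e-04,
        9.07285488e-03,  2.37166898e-05]), 'eef_pos': array([ 0.23216667, -0.52549613,  0.24938475]), 'eef_rot': array([-8.56213506e-04,  9.78465730e-01,  2.06407562e-01,  1.01988976e-05]), 'wrist_force': array([-0.22393297, -0.26084527,  0.40401561]), 'torque': array([-0.03060244, -0.0324719 ,  0.004201  ]), 'grasp_force': 0.0, 'opening': 0.9984295918765685}
```

View pics/top0.png

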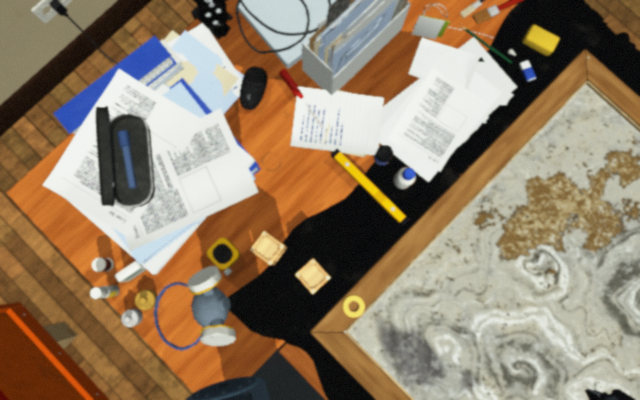

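View pics/scene0.png

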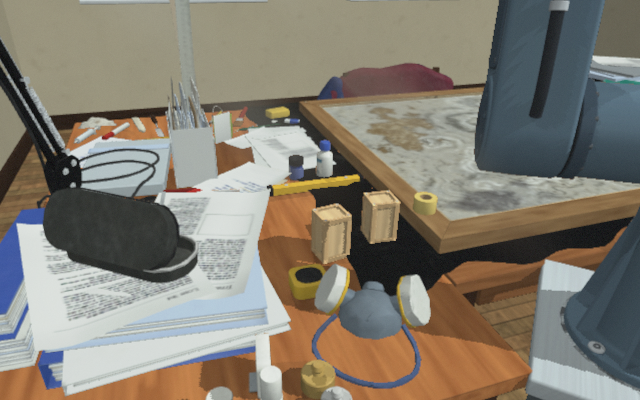

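The top view shows the crates at (268,247) and (312,275), the bar from (335,153) to (404,220), the bottle at (404,177), the jar at (384,155), the tape at (222,253) and a respirator at (210,305). The scene view shows both crates upright, with a raised tray to their right.

```bash
cat > h.py <<'E'
import numpy as np,cv2
def cloud(c):
    K=c["camera_matrix"];d=c["depth"];v,u=np.mgrid[:400,:640]
    p=np.stack([(u-K[0,2])/K[0,0]*d,(v-K[1,2])/K[1,1]*d,d],-1)
    E=c["extrinsics"];return p@E[:3,:3].T+E[:3,3]
E
python3 - <<'E'
from h import *
c=np.load("top0.npz");P=cloud(c);col=c["color"]
np.set_printoptions(precision=4,suppress=True)
print(c["extrinsics"],c["camera_matrix"][0])
def box(n,u0,u1,v0,v1,z0,z1,fixed=None):
    R=P[v0:v1,u0:u1].reshape(-1,3);m=(R[:,2]>z0)&(R[:,2]<z1);R=R[m]
    r=cv2.minAreaRect(R[:,:2].astype(np.float32)*1000)
    print(n,m.sum(),R.mean(0),r,'z',np.percentile(R[:,2],[5,50,95]))
box("A",245,292,225,270,.075,.11)
box("B",290,335,255,298,.075,.11)
hsv=cv2.cvtColor(col,cv2.COLOR_RGB2HSV)
box("bar",328,410,148,226,.013,.03)
box("bottle",390,420,162,192,.06,.12)
box("jar",372,396,143,168,.04,.07)
box("tape",203,242,235,272,.015,.035)
box("mask",150,240,262,350,.03,.2)
for uv in[(290,225),(360,230),(330,330),(354,306),(345,325),(380,280),(450,180),(250,285),(300,310)]:print(uv,P[uv[1],uv[0]])
big=cv2.resize(col[130:330,180:440],(780,600),interpolation=2);cv2.imwrite("pics/topcrop.png",big[...,::-1])
E
```

```text
[[-0.0044 -0.9927  0.1203  0.4811]
 [-1.      0.0038 -0.0054 -0.0876]
 [ 0.0049 -0.1203 -0.9927  1.0779]
 [ 0.      0.      0.      1.    ]] [456.8218   0.     317.1548]
A 636 [0.5161 0.0153 0.0869] ((516.2108764648438, 15.414451599121094), (56.17121887207031, 52.05155944824219), 53.65983200073242) z [0.0828 0.0868 0.091 ]
B 637 [ 0.4555 -0.0829  0.0868] ((455.71746826171875, -82.85894775390625), (55.75578689575195, 51.80426025390625), 41.84260559082031) z [0.0829 0.0866 0.0913]
bar 1128 [ 0.676  -0.2187  0.0188] ((662.4788818359375, -215.82785034179688), (192.84063720703125, 184.67185974121094), 89.71686553955078) z [0.0143 0.0189 0.0228]
bottle 186 [ 0.6766 -0.2941  0.0805] ((678.3885498046875, -295.50347900390625), (33.12333679199219, 30.804414749145508), 18.291725158691406) z [0.0605 0.0875 0.0922]
jar 238 [ 0.7332 -0.2485  0.0524] ((733.7125244140625, -249.27188110351562), (36.2881965637207, 38.10292434692383), 0.21210509538650513) z [0.0459 0.0528 0.0561]
tape 703 [0.5038 0.1249 0.0254] ((496.0291442871094, 134.5272216796875), (62.36655044555664, 87.33267211914062), 43.52705383300781) z [0.0216 0.0255 0.0291]
mask 2341 [0.3925 0.1505 0.0529] ((416.3681640625, 161.89395141601562), (248.16490173339844, 122.0523910522461), 36.277774810791016) z [0.0331 0.0479 0.0763]
(290, 225) [ 0.5724 -0.029  -0.0002]
(360, 230) [ 0.5594 -0.1939  0.0069]
(330, 330) [ 0.3345 -0.1207  0.0354]
(354, 306) [ 0.3867 -0.1749  0.0347]
(345, 325) [ 0.3451 -0.1543  0.0347]
(380, 280) [ 0.4441 -0.2341  0.0375]
(450, 180) [ 0.6785 -0.4113  0.0034]
(250, 285) [0.4329 0.0631 0.0044]
(300, 310) [ 0.3753 -0.0528  0.0027]
```

View pics/topcrop.png

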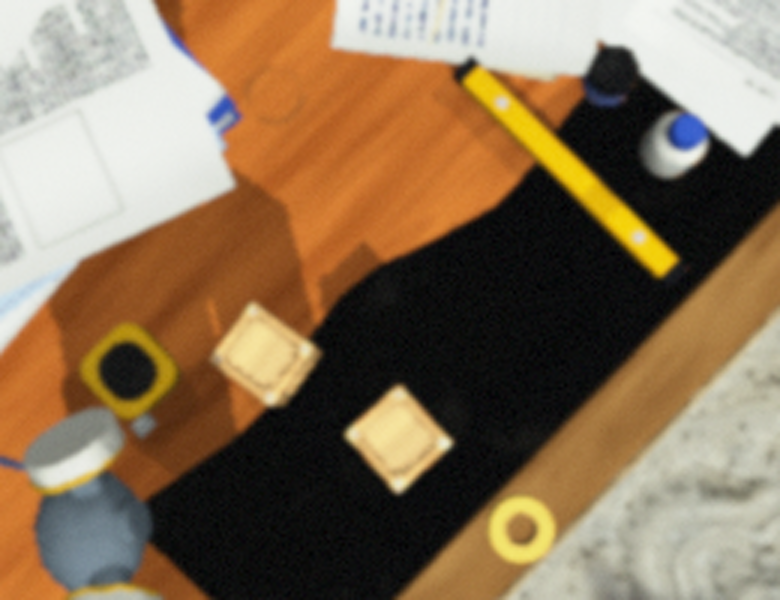

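The crop shows both crate tops clearly and the yellow bar running from about (467,70) to (668,265) in the crop. Next I'll get the bar frame and the waypoints.

```bash
cat >> h.py <<'E'
from scipy.spatial.transform import Rotation as Ro
def tool(o):
    q=o["eef_rot"];return Ro.from_quat([q[1],q[2],q[3],q[0]])
def rel(o,p,ang):
    "shift (mm) & rotvec in tool axes to reach p with tool down, tool x at world angle ang deg"
    R=tool(o);a=np.radians(ang)
    x=np.array([np.cos(a),np.sin(a),0]);z=np.array([0,0,-1.]);G=Ro.from_matrix(np.stack([x,np.cross(z,x),z],1))
    return np.round(R.inv().apply(np.array(p)-o["eef_pos"])*1000,1),np.round((R.inv()*G).as_rotvec(),3)
E
python3 - <<'E'
from h import *
from bench import readout,ctrl
np.set_printoptions(precision=4,suppress=True)
c=np.load("top0.npz");P=cloud(c);hsv=cv2.cvtColor(c["color"],cv2.COLOR_RGB2HSV)
m=np.zeros((400,640),bool);m[148:228,326:412]=1
m&=(hsv[...,0]>19)&(hsv[...,0]<33)&(hsv[...,1]>150)&(hsv[...,2]>140)&(P[...,2]>.01)&(P[...,2]<.03)
X=P[m];r=cv2.minAreaRect(X[:,:2].astype(np.float32)*1000);print(m.sum(),X.mean(0),r)
d=np.linalg.svd(X[:,:2]-X[:,:2].mean(0),full_matrices=False)[2][0];d*=np.sign(d[1]);ang=np.degrees(np.arctan2(d[1],d[0]))-90
print("bar normal deg",ang)
n=np.array([np.cos(np.radians(ang)),np.sin(np.radians(ang))]);l=np.array([-n[1],n[0]]);bc=X[:,:2].mean(0)
for k,cc,a in(("A",(.5162,.0154),-36.3),("B",(.4557,-.0829),-48.2)):
    cc=np.array(cc);f=np.array([np.cos(np.radians(a)),np.sin(np.radians(a))]);print(k,"normal,lat",(cc-bc)@n,(cc-bc)@l,"toe",cc+.026*f,"end",cc+.116*f,"gap",(bc-cc-.116*f)@n-.01)
    for s in(-.075,-.037,0.01,.04):
        print(s,cc+s*f,rel(readout.get_obs(),[*(cc+s*f),.093],a+180))
print(ctrl.tips_ahead)
E
```

```text
797 [ 0.6605 -0.2168  0.0188] ((661.8880004882812, -216.6364288330078), (219.37322998046875, 21.459484100341797), 44.28459930419922)
bar normal deg -45.62167103609727
A normal,lat -0.26689787455470165 0.05927148846328699 toe [0.5372 0.    ] end [ 0.6097 -0.0533] gap 0.14242970997309354
-0.075 [0.4558 0.0598] (array([ 440.9, -444.9,  157.3]), array([-0.001, -0.002, -2.092]))
-0.037 [0.4864 0.0373] (array([ 459.8, -412. ,  157.3]), array([-0.001, -0.002, -2.092]))
0.01 [0.5243 0.0095] (array([ 483.3, -371.2,  157.2]), array([-0.001, -0.002, -2.092]))
0.04 [ 0.5484 -0.0083] (array([ 498.2, -345.2,  157.2]), array([-0.001, -0.002, -2.092]))
B normal,lat -0.23895248143344502 -0.05272045322582928 toe [ 0.473  -0.1023] end [ 0.533  -0.1694] gap 0.11306991333513544
-0.075 [ 0.4057 -0.027 ] (array([ 360.1, -385.7,  157.2]), array([-0.001, -0.002, -1.885]))
-0.037 [ 0.431  -0.0553] (array([ 371.8, -349.6,  157.1]), array([-0.001, -0.002, -1.885]))
0.01 [ 0.4624 -0.0904] (array([ 386.3, -304.9,  157.1]), array([-0.001, -0.002, -1.885]))
0.04 [ 0.4824 -0.1127] (array([ 395.6, -276.3,  157. ]), array([-0.001, -0.002, -1.885]))
0.019
```

Call:
play_rows(xyz=[[357,-395,0],[357,-395,0],[357,-395,0],[357,-395,0],[357,-395,0],[357,-395,0],[357,-395,0],[357,-395,0],[357,-395,0],[357,-395,0]], rot=[[0,0,-0.18],[0,0,-0.37],[0,0,-0.55],[0,0,-0.74],[0,0,-0.92],[0,0,-1.11],[0,0,-1.29],[0,0,-1.48],[0,0,-1.66],[0,0,-1.84]], grip=[0.45,0.45,0.45,0.45,0.45,0.45,0.45,0.45,0.45,0.45])

```text
time_s: 1.35
eef_pos: [0.3993, -0.0181, 0.25]
eef_rot: [-0.0, 0.424, 0.906, 0.0]
wrist_force: [-0.3, 0.2, -0.7]
opening: 0.451
grasp_force: 0.0
```

```bash
cat > r.py <<'E'
from h import *
from bench import readout
import sys
np.set_printoptions(precision=4,suppress=True)
# usage: r.py x y z ang [s...] -> rel to crate pose x,y with heading ang
x,y,z,a=map(float,sys.argv[1:5]);o=readout.get_obs()
R=tool(o).as_matrix();print("t",o["time_s"],o["eef_pos"],"xang",np.degrees(np.arctan2(R[1,0],R[0,0])),"F",o["wrist_force"],o["opening"],o["q"])
for s in map(float,sys.argv[5:]):
    print(s,*rel(o,[x+s*np.cos(np.radians(a)),y+s*np.sin(np.radians(a)),z],a+180))
E
python3 r.py .4557 -.0829 .093 -48.2 -.075 -.037 0.01 .04
```

```text
t 1.35 [ 0.3993 -0.0181  0.25  ] xang 129.848989253576 F [-0.324   0.212  -0.7108] 0.45107685842360923 [-0.3447 -0.2394  2.0168  0.0005  1.3649 -1.0403]
-0.075 [-11.1  -0.8 157. ] [ 0.    -0.001 -0.034]
-0.037 [-49.1   0.5 156.9] [ 0.    -0.001 -0.034]
0.01 [-96.    2.1 156.9] [ 0.    -0.001 -0.034]
0.04 [-126.     3.1  156.9] [ 0.    -0.001 -0.034]
```

Call:
play_rows(xyz=[[0,0,50],[-1,0,110],[-1,0,157],[-10,0,157],[-20,0,157],[-30,0,157],[-38,0,157],[-44,0,157],[-49,0,157],[-54,1,157]], rot=[[0,0,-0.034],[0,0,-0.034],[0,0,-0.034],[0,0,-0.034],[0,0,-0.034],[0,0,-0.034],[0,0,-0.034],[0,0,-0.034],[0,0,-0.034],[0,0,-0.034]], grip=[0.45,0.45,0.45,0.45,0.45,0.45,0.45,0.45,0.45,0.45])

```text
time_s: 2.6
eef_pos: [0.4342, -0.0616, 0.0933]
eef_rot: [-0.0, 0.413, 0.911, 0.0]
wrist_force: [-0.5, 0.9, 1.0]
opening: 0.451
grasp_force: 0.8
```

Call:
play_rows(xyz=[[-6,0,0],[-12,0,0],[-18,1,0],[-24,1,0],[-30,1,0],[-36,1,0],[-41,1,0],[-46,1,0],[-46,1,0],[-46,1,0]], rot=[[0,0,0],[0,0,0],[0,0,0],[0,0,0],[0,0,0],[0,0,0],[0,0,0],[0,0,0],[0,0,0],[0,0,0]], grip=[0.45,0.45,0.45,0.45,0.45,0.45,0.45,0.45,0.45,0.45])

```text
time_s: 3.85
eef_pos: [0.4651, -0.0955, 0.0932]
eef_rot: [-0.0, 0.413, 0.911, 0.0]
wrist_force: [-0.0, 0.7, -0.1]
opening: 0.451
grasp_force: 0.0
```

```bash
python3 r.py .5162 .0154 .25 -36.3 -.085 -.037; python3 - <<'E'
from bench import vision
import cv2,numpy as np
c=vision.camera("scene");cv2.imwrite("pics/s1.png",cv2.resize(c["color"][150:320,230:470],(720,510),interpolation=2)[...,::-1])
E
```

```text
t 3.85 [ 0.4651 -0.0955  0.0932] xang 131.19812661240863 F [-0.0123  0.6908 -0.0901] 0.4512627257668123 [-0.4532  0.1725  1.9744  0.      0.995  -1.1723]
-0.085 [ 132.8   93.  -156.8] [-0.    -0.    -0.218]
-0.037 [  86.   103.4 -156.8] [-0.    -0.    -0.218]
```

View pics/s1.png

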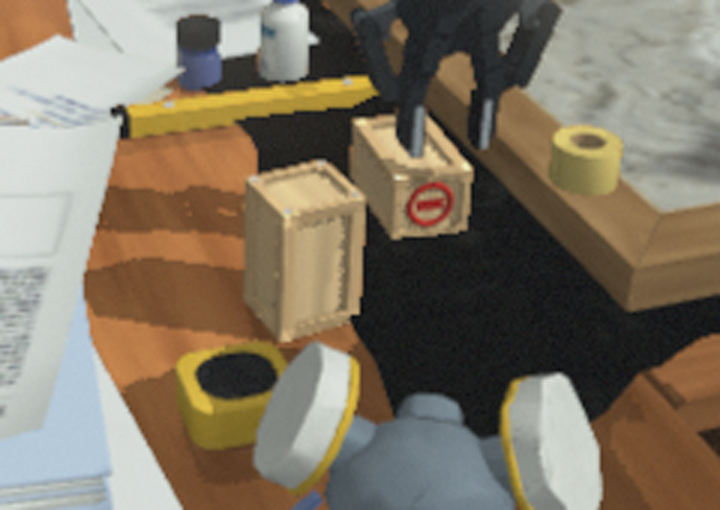

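The view shows crate B lying with the red stamp facing the camera at about (432,205) in the crop, and A still upright. So B is the stamped one. A is next.

Call:
play_rows(xyz=[[20,0,-50],[60,10,-90],[100,40,-90],[130,70,-90],[133,93,-90],[133,93,-90],[133,93,-50],[133,93,0],[128,94,0],[118,96,0]], rot=[[0,0,0],[0,0,0],[0,0,-0.1],[0,0,-0.2],[0,0,-0.218],[0,0,-0.218],[0,0,-0.218],[0,0,-0.218],[0,0,-0.218],[0,0,-0.218]], grip=[0.45,0.45,0.45,0.45,0.45,0.45,0.45,0.45,0.45,0.45])

```text
time_s: 5.15
eef_pos: [0.4608, 0.0556, 0.0947]
eef_rot: [0.001, 0.312, 0.95, 0.0]
wrist_force: [0.7, -0.5, 0.4]
opening: 0.451
grasp_force: 0.0
```

```bash
python3 r.py .5162 .0154 .093 -36.3 -.037 .012
```

```text
t 5.15 [0.4608 0.0556 0.0947] xang 143.6610825864552 F [ 0.6918 -0.4798  0.38  ] 0.45066649958867644 [-0.1365  0.1468  2.001  -0.0002  0.9927 -1.073 ]
-0.037 [-31.4   0.4   1.7] [ 0.     0.001 -0.001]
0.012 [-80.4   0.5   1.7] [ 0.     0.001 -0.001]
```

Call:
play_rows(xyz=[[-9,0,1],[-18,0,1],[-25,0,1],[-30,0,1],[-35,0,1],[-41,0,1],[-47,0,1],[-53,0,1],[-59,0,1],[-65,0,1]], rot=[[0,0,0],[0,0,0],[0,0,0],[0,0,0],[0,0,0],[0,0,0],[0,0,0],[0,0,0],[0,0,0],[0,0,0]], grip=[0.45,0.45,0.45,0.45,0.45,0.45,0.45,0.45,0.45,0.45])

```text
time_s: 6.4
eef_pos: [0.5127, 0.0176, 0.0923]
eef_rot: [0.0, 0.312, 0.95, -0.0]
wrist_force: [0.0, 0.2, 0.5]
opening: 0.449
grasp_force: 0.1
```

Call:
play_rows(xyz=[[-6,0,0],[-12,0,0],[-16,0,0],[-16,0,0],[-16,0,0],[-16,0,0],[0,0,-30],[30,0,-80],[60,0,-140],[60,0,-140]], rot=[[0,0,0],[0,0,0],[0,0,0],[0,0,0],[0,0,0],[0,0,0],[0,0,0],[0,0,0],[0,0,0],[0,0,0]], grip=[0.45,0.45,0.45,0.45,0.45,0.45,0.45,0.45,0.45,0.45])

```text
time_s: 7.65
eef_pos: [0.4652, 0.0543, 0.237]
eef_rot: [0.004, 0.311, 0.95, 0.001]
wrist_force: [0.5, -0.1, 0.3]
opening: 0.45
grasp_force: 0.0
```

```bash
python3 - <<'E'
from h import *
from bench import vision,readout
np.set_printoptions(precision=4,suppress=True)
o=readout.get_obs();print(o["eef_pos"],o["time_s"])
c=vision.camera("top");P=cloud(c);np.savez("top1.npz",**c)
for n,x0,y0 in(("A",.573,-.027),("B",.503,-.136)):
    m=(abs(P[...,0]-x0)<.075)&(abs(P[...,1]-y0)<.075)&(P[...,2]>.042)&(P[...,2]<.062)
    k,L,st,ce=cv2.connectedComponentsWithStats(m.astype(np.uint8));i=1+np.argmax(st[1:,4]);X=P[L==i]
    print(n,len(X),X.mean(0),cv2.minAreaRect(X[:,:2].astype(np.float32)*1000))
cv2.imwrite("pics/t1.png",cv2.resize(c["color"][130:330,180:440],(780,600),interpolation=2)[...,::-1])
E
```

```text
[0.4652 0.0543 0.237 ] 7.65
A 993 [ 0.5738 -0.0273  0.0493] ((574.1630859375, -27.236865997314453), (56.343597412109375, 90.03572845458984), 53.48049545288086)
B 1002 [ 0.5036 -0.1362  0.0491] ((503.76397705078125, -136.36680603027344), (55.81749725341797, 90.2500991821289), 41.864036560058594)
```

View pics/t1.png

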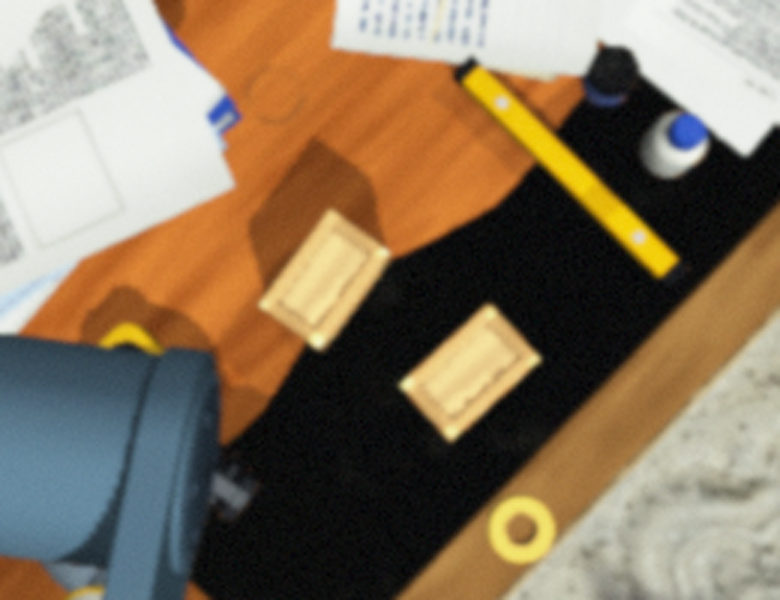

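Both crates lie where predicted: B's top is at crop (470,372) and A's at (325,280). Nothing else has moved. Now I go behind B, low.

```bash
python3 r.py .5037 -.1363 .035 -48.2 -.09 -.056
```

```text
t 7.7 [0.4646 0.054  0.2353] xang 143.7592937840075 F [ 0.6179  0.0234 -0.1691] 0.45053413770488965 [-0.1389 -0.0545  1.8872  0.0001  1.303  -1.0772]
-0.09 [ -54.9 -112.3  200.2] [0.003 0.005 0.209]
-0.056 [ -88.2 -119.4  200.4] [0.003 0.005 0.209]
```

Call:
play_rows(xyz=[[-25,-50,30],[-55,-100,60],[-55,-112,90],[-55,-112,120],[-55,-112,150],[-55,-112,180],[-55,-112,200],[-55,-112,200],[-55,-112,200],[-55,-112,200]], rot=[[0,0,0.1],[0,0,0.209],[0,0,0.209],[0,0,0.209],[0,0,0.209],[0,0,0.209],[0,0,0.209],[0,0,0.209],[0,0,0.209],[0,0,0.209]], grip=[0.3,0.3,0.3,0.3,0.3,0.3,0.3,0.3,0.3,0.3])

```text
time_s: 8.95
eef_pos: [0.4425, -0.0697, 0.033]
eef_rot: [0.001, 0.409, 0.913, 0.0]
wrist_force: [-0.6, 0.2, -0.2]
opening: 0.302
grasp_force: 0.0
```

```bash
python3 r.py .5037 -.1363 .032 -48.2 -.056 .05
```

```text
t 8.95 [ 0.4425 -0.0697  0.033 ] xang 131.71125581519465 F [-0.5781  0.2097 -0.1695] 0.30225892562021317 [-0.4223  0.2405  2.0579  0.      0.8416 -1.1503]
-0.056 [-34.5   1.3   1.1] [ 0.001  0.001 -0.002]
0.05 [-140.5    1.4    1.2] [ 0.001  0.001 -0.002]
```

Call:
play_rows(xyz=[[-10,1,1],[-20,1,1],[-27,1,1],[-31,1,1],[-35,1,1],[-39,1,1],[-44,1,1],[-49,1,1],[-54,1,1],[-59,1,1]], rot=[[0,0,0],[0,0,0],[0,0,0],[0,0,0],[0,0,0],[0,0,0],[0,0,0],[0,0,-0.005],[0,0,-0.01],[0,0,-0.015]], grip=[0.3,0.3,0.3,0.3,0.3,0.3,0.3,0.3,0.3,0.3])

```text
time_s: 10.2
eef_pos: [0.4821, -0.113, 0.0313]
eef_rot: [-0.0, 0.402, 0.916, -0.0]
wrist_force: [-2.0, 0.8, -1.0]
opening: 0.306
grasp_force: 0.0
```

Call:
play_rows(xyz=[[-5,0,0],[-10,0,0],[-15,0,0],[-20,0,0],[-25,0,0],[-30,0,0],[-35,0,0],[-40,0,0],[-45,0,0],[-50,0,0]], rot=[[0,0,-0.005],[0,0,-0.01],[0,0,-0.015],[0,0,-0.02],[0,0,-0.025],[0,0,-0.03],[0,0,-0.03],[0,0,-0.03],[0,0,-0.03],[0,0,-0.03]], grip=[0.3,0.3,0.3,0.3,0.3,0.3,0.3,0.3,0.3,0.3])

```text
time_s: 11.45
eef_pos: [0.5159, -0.1498, 0.0313]
eef_rot: [-0.0, 0.388, 0.921, 0.0]
wrist_force: [-1.6, 1.5, -0.5]
opening: 0.297
grasp_force: 0.0
```

```bash
cat > m.py <<'E'
from h import *
from bench import vision,readout
np.set_printoptions(precision=4,suppress=True)
o=readout.get_obs();R=tool(o).as_matrix();print(o["time_s"],o["eef_pos"],np.degrees(np.arctan2(R[1,0],R[0,0])),o["wrist_force"])
c=vision.camera("top");P=cloud(c)
n=np.array([.6994,-.7147])
h=o["eef_pos"][:2]-R[:2,0]*.056
for N,x0,y0 in(("A",.573,-.027),("B",*h)):
    m=(abs(P[...,0]-x0)<.085)&(abs(P[...,1]-y0)<.085)&(P[...,2]>.042)&(P[...,2]<.062)
    k,L,st,ce=cv2.connectedComponentsWithStats(m.astype(np.uint8));i=1+np.argmax(st[1:,4]);X=P[L==i]
    r=cv2.minAreaRect(X[:,:2].astype(np.float32)*1000)
    print(N,len(X),r,"front gap to bar mm",(.6612*n[0]-.2167*n[1])*1000-10-(cv2.boxPoints(r)@n).max())
cv2.imwrite("pics/last.png",cv2.resize(c["color"][130:330,180:440],(780,600),interpolation=2)[...,::-1])
E
python3 m.py
```

```text
11.45 [ 0.5159 -0.1498  0.0313] 134.28818255964188 [-1.6079  1.5278 -0.5494]
A 989 ((573.9080200195312, -27.279373168945312), (56.39535140991211, 89.80718994140625), 53.23556900024414) front gap to bar mm 137.72285223953241
B 184 ((585.9609985351562, -218.24952697753906), (59.20463562011719, 21.980493545532227), 60.001319885253906) front gap to bar mm 22.959639204711834
```

Call:
play_rows(xyz=[[-4,0,0],[-8,0,0],[-12,0,0],[-15,0,0],[-18,0,0],[-20,0,0],[-22,0,0],[-24,0,0],[-26,0,0],[-28,0,0]], rot=[[0,0,0],[0,0,0],[0,0,0],[0,0,0],[0,0,0],[0,0,0],[0,0,0],[0,0,0],[0,0,0],[0,0,0]], grip=[0.3,0.3,0.3,0.3,0.3,0.3,0.3,0.3,0.3,0.3])

```text
time_s: 12.75
eef_pos: [0.5353, -0.1697, 0.0313]
eef_rot: [0.0, 0.388, 0.921, 0.0]
wrist_force: [-1.2, 0.9, -0.4]
opening: 0.299
grasp_force: 0.0
```

```bash
python3 m.py; python3 - <<'E'
from bench import vision
import cv2
c=vision.camera("scene");cv2.imwrite("pics/s2.png",cv2.resize(c["color"][140:270,260:440],(792,572),interpolation=2)[...,::-1])
E
```

```text
12.75 [ 0.5353 -0.1697  0.0313] 134.29088524472803 [-1.1745  0.9374 -0.4262]
A 988 ((574.0654907226562, -27.365638732910156), (56.245994567871094, 89.94609069824219), 53.68402099609375) front gap to bar mm 137.33213512145994
B 67 ((608.5703125, -234.81956481933594), (43.232574462890625, 11.728649139404297), 45.530067443847656) front gap to bar mm 7.562309172363257
```

View pics/s2.png

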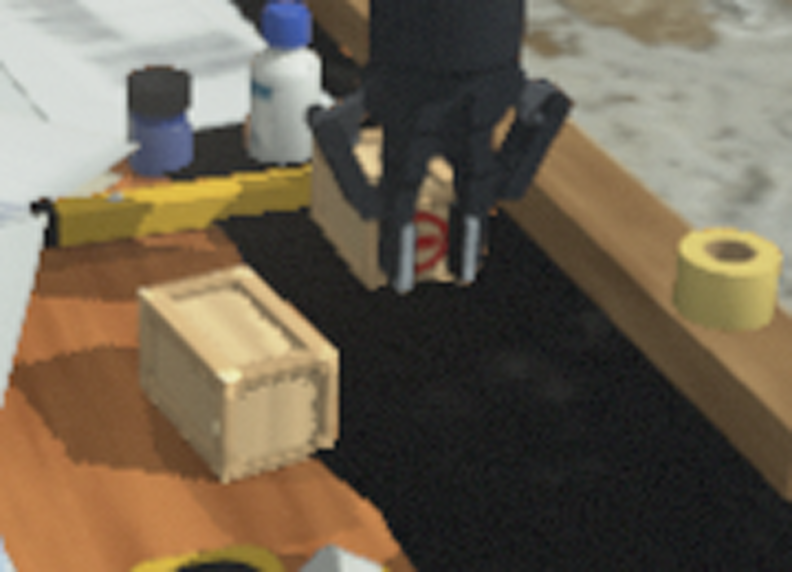

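B is close behind the bar, with fingers at (405,255) and (468,245); A lies plain-faced at left. I'll creep the rest, watching the force.

Call:
play_rows(xyz=[[-1,0,0],[-2,0,0],[-3,0,0],[-4,0,0],[-5,0,0],[-6,0,0],[-6.5,0,0],[-7,0,0],[-7.5,0,0],[-8,0,0]], rot=[[0,0,0],[0,0,0],[0,0,0],[0,0,0],[0,0,0],[0,0,0],[0,0,0],[0,0,0],[0,0,0],[0,0,0]], grip=[0.3,0.3,0.3,0.3,0.3,0.3,0.3,0.3,0.3,0.3])

```text
time_s: 14.1
eef_pos: [0.5408, -0.1754, 0.0313]
eef_rot: [0.0, 0.388, 0.921, 0.0]
wrist_force: [-1.6, 1.9, 0.9]
opening: 0.3
grasp_force: 0.0
```

Call:
play_rows(xyz=[[-0.3,0,0],[-0.6,0,0],[-0.9,0,0],[-1.2,0,0],[-1.5,0,0],[-1.8,0,0],[-2,0,0],[-2,0,0],[-2,0,0],[-2,0,0]], rot=[[0,0,0],[0,0,0],[0,0,0],[0,0,0],[0,0,0],[0,0,0],[0,0,0],[0,0,0],[0,0,0],[0,0,0]], grip=[0.3,0.3,0.3,0.3,0.3,0.3,0.3,0.3,0.3,0.3])

```text
time_s: 15.35
eef_pos: [0.5412, -0.1759, 0.0309]
eef_rot: [-0.001, 0.388, 0.922, 0.0]
wrist_force: [-4.7, 4.2, 3.0]
opening: 0.298
grasp_force: 0.0
```

The force has risen to 6 N and the fingers have stalled, so it is in contact. I'll withdraw and check.

Call:
play_rows(xyz=[[0.5,0,0],[1.5,0,0],[6,0,0],[20,0,0],[45,0,0],[70,0,-40],[90,0,-90],[110,0,-150],[150,0,-180],[200,0,-200]], rot=[[0,0,0],[0,0,0],[0,0,0],[0,0,0],[0,0,0],[0,0,0],[0,0,0],[0,0,0],[0,0,0],[0,0,0]], grip=[0.3,0.3,0.3,0.3,0.3,0.3,0.3,0.3,0.3,0.3])

```text
time_s: 16.6
eef_pos: [0.4022, -0.0331, 0.2331]
eef_rot: [0.002, 0.389, 0.921, 0.0]
wrist_force: [-0.3, 0.7, 0.2]
opening: 0.299
grasp_force: 0.0
```

```bash
sed -i 's/^h=.*/h=(.608,-.247)/' m.py; python3 m.py
```

```text
16.6 [ 0.4022 -0.0331  0.2331] 134.23979240373785 [-0.3305  0.6682  0.2375]
A 994 ((573.9572143554688, -27.392208099365234), (55.979347229003906, 89.9299545288086), 53.464622497558594) front gap to bar mm 137.4966482318115
B 999 ((582.4277954101562, -217.29647827148438), (55.91765594482422, 89.91058349609375), 44.424312591552734) front gap to bar mm -0.3088959027099918
```

View pics/last.png

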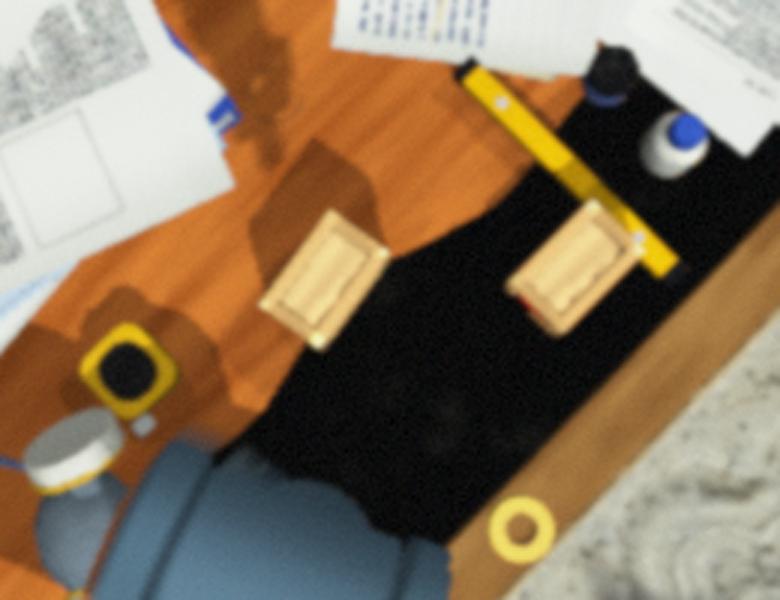

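B lies flush against the bar (crop (578,268)), square to it, and A hasn't moved from where it fell. The bottle, jar and tape are undisturbed.

```bash
python3 -c "
from bench import ctrl
print(ctrl.hand_in())"
```

```text
the job is handed in; nothing more can be done
None
```

Both crates are tipped. The stamped one, crate_b, lies flush against the bar, crate_a is where it fell, the hand is clear, and the job was handed in at about 17 s; no verdict came back.

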